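# Slide the loaded bottle crate home into its parking frame

### The job

Push the loaded bottle crate across the worktop and into the low metal parking frame behind it, until its far long side rests against the frame's back stop. It is heavy, tall and narrow, so push it low, near its base, so that it slides: keep off its carrying handle, by which it would tip. Do not tip or lift it, do not take out or topple its bottles, and leave the other things on the bench where they are. Finish with the hand clear of the crate.

Things in the scene. Friction and masses are not known exactly. Their poses are not given: they have to be found in the camera images.
- crate: grey plastic crate with two bottles, loose, 0.9 kg in all: 84 (x) x 150 (y) mm, plain upright walls 86 mm high, standing on 6 mm rubber feet set in 8 mm. Amid it a T-shaped carrying handle (bar along y, 100 mm long, 16 thick) tops out at 178 mm. Origin at the centre of its underside, z up; -x long face to the robot. Slides at 4 to 8 N if pushed at 10 to 40 mm height; by the handle it tips.
- handle (a point): middle of the crate's T-shaped handle bar, 170 mm above the crate's underside, over its middle; the bar reaches 50 mm to either side along the crate's y. Not to be touched.
- crate_bottle_l: white bottle with blue screw cap, 55 mm diameter, 100 mm tall, in the crate's +y cell (centre 36.5 mm from the crate's middle), so its cap reaches 112 mm above the worktop. Stands loose in its cell with 3 to 9 mm of play, its foot 12 mm above the crate's underside. Origin at the centre of its underside.
- crate_bottle_r: brown bottle with black screw cap, 60 mm diameter, 118 mm tall, in the crate's -y cell (centre 36.5 mm from the crate's middle), so its cap reaches 130 mm above the worktop. Stands loose in its cell with 3 to 9 mm of play, its foot 12 mm above the crate's underside. Origin at the centre of its underside.
- frame: low U-shaped aluminium frame fixed to the worktop, no floor, mouth at its -x side. Origin: on the worktop where the crate's origin lies when home; x points to the back stop (face at x +42 mm, 30 mm high, 12 thick). Side rails 24 mm high, inner faces at y +-86 mm (11 mm play each side), from the stop to x -44; then lips flare to y +-102 at x -78 mm. Flanges reach y +-114.
- tip_box: clear-lidded box of pipette tips with a blue base, 91 x 123 x 67 mm, loose. Origin at the centre of its underside. Leave it alone.
- timer_1: white bench timer standing on its foot, 24 x 66 x 62 mm, loose. Origin at the centre of its underside. Leave it alone.
- dropper: small white dropper bottle, 32 mm diameter, 76 mm tall, loose, behind the frame. Origin at the centre of its underside. Leave it alone.
- dish: round lidded petri dish, 91 mm diameter, 15 mm high, loose. Origin at the centre of its underside. Leave it alone.
Things that resemble listed ones, but are neither listed nor needed, are in the scene too. Several things look just like the crate: the one meant starts farthest from the robot's base. What is shaped like the crate_bottle_l but pink is not meant.

How it is judged:
By the outcome, as a careful person would: the job done as asked, in the order asked, and still so for the second after the job is handed in, with the robot touching nothing.
It also fails if it takes over 67 s, if anything falls off the work surface, if the arm or the gripper's body presses on something with over 40 N, if the wrist force passes 120 N, or if a joint passes its speed limit or range.

### The arm

A 6-joint arm with a two-finger parallel gripper is mounted at the origin on a cart in front of the work surface, level with it; the furniture and walls round the work are solid. World frame = base frame: x ahead of the robot, y to its left, z up, the work surface at z = 0. Lengths are in m, angles in rad, forces in N, time in s.
With the tool pointing down it reaches from about 0.3 to 0.875 m from the base axis. Payload 6.4 kg.
Tool frame: the origin (TCP) lies at the centre of the arm's flange, where the gripper is bolted on; the fingertips stand 173 mm ahead of it and the grasp point (between the pads) lies ctrl.grip_point_offset ahead of it (ctrl.grip_point_offset is the distance from the TCP to the grasp point, in m); z points along the fingers, y is the direction in which the jaws open and shut (so a half turn about z gives the same grasp; the last joint's range is limited). The gripper opens to 85 mm and grips with 20 to 120 N. Pads are 22 mm wide; open, the fingers measure 114 mm over their backs; the gripper's body (76 mm by 85 mm) begins 54 mm behind the grasp point. The pads swing forward as they close: fully open they stand 13 mm farther back than shut.
Start: joints at [0.963, 0.181, 1.607, -0, 1.354, -0.206], TCP at [0.225, 0.529, 0.405] pointing down, gripper open.
Joint ranges: [-2.99, 2.99], [-0.89, 2.07], [0.3, 2.58], [-1.14, 4.28], [0, 2.63], [-3.12, 3.12]. Speed limits (rad/s): [2.57, 2.57, 3.01, 3.14, 3.14, 3.14].

### API

Orientations are given as a unit quaternion [w, x, y, z].
In Python, from bench import ctrl, cams, boxes_of, landmark_of gives the robot as it stands.
- The arm moves only by the shell command python3 -m handwheel 'ROWS'. ROWS is JSON, a list of rows, each an object with "offset": the shift along the tool's x, y, z in m, a list of three; "spin": the turn about the tool's z in degrees; "grip": the opening, from 0 (shut) to 1 (fully open). A call has 1 to 20 rows; each row is the pose to reach, as a shift and turn from the pose commanded when the call began, along the tool's axes at that moment; what a row does not reach only later rows make up. A row lasts 1/8 s, in which the tool goes at most 62.5 mm and 10.7 degrees, less where a joint would pass 70% of its speed; a pose out of reach is approached as far as the arm can. A call with a gripper value outside its range is refused whole. The fingers move at their own pace and stop on an object; the grip force is fixed at half the most. Time passes only in rows, so rows that repeat a pose let the fingers close. It gives the time, the measured TCP pose, the force and the opening at its end, in the units of the state.
- ctrl.get_obs(): the state, without advancing time (a new reading comes with each control period).
- cams.camera(name): name is "scene" or "top" or "wrist"; returns a dict with "color" (384x512x3 uint8, red, green, blue), "camera_matrix" (3x3 intrinsics, pixels), "distortion" ([k1, k2, p1, p2, k3] as OpenCV has them; the pictures are not rectified), "view" (4x4, takes a point from world to camera coordinates); the wrist camera has in their place "tool_from_camera" (4x4, takes a point from camera to tool coordinates, whose origin is the TCP and whose axes are the flange's). Camera axes: x right, y up, looking along -z (the intrinsics and any distortion apply to the point x, -y, -z); pixel columns grow to the right and rows downward; lengths in m; the calibration is good to about 2 mm. A picture is of the moment at which its call begins: read the wrist's pose just before it. There is no depth.
- ctrl.hand_in(): hands the job in, once; it reports no verdict.
Trained networks look in a picture, given as the dict that the camera call returned (one of the last four; its "shot" number tells which), for a name from the list of things; names that differ only in an ending like _2 or _b are one class to them, and where a whole thing is asked for, a point or a joint stands for the part that bears it (a point fixed in the world has none). Each returns a list of dicts, best first, with "confidence" (0 to 1); they miss things now and then, are a little off and sometimes report something else, mostly with a low value. They report only what shows in the picture. A call takes as long as a camera call. They do not tell look-alikes from the thing itself.
- boxes_of(picture, thing): "uv" ([column, row] in pixels, amid what is visible of it).
- landmark_of(picture, thing): "uv" ([column, row] in pixels: a listed point, or the origin of a listed thing).
The state is a dict: "time_s": time; "q": joint angles; "dq": joint speeds; "joint_efforts": joint torques, N m; "eef_pos": TCP position; "eef_rot": TCP orientation; "wrist_force": force on the tool from outside, world axes, zero at the start; "torque": the same for the moment, N m; "opening": opening from 0.0 (shut) to 1.0 (fully open).
Only numpy, scipy, OpenCV 4.12 (cv2) and the standard library are available. Lean on these libraries where they do the work, as an engineer would, in place of code of your own. Each camera call takes 0.05 s, during which the arm holds its last target.

## Working session

There is one attempt and no reset: what is moved stays moved. The work goes in short steps, Python scripts to look and compute and a shell command to move; the robot and the scene stay as the last step left them, time stands still between calls to the robot, and variables do not carry over. Pictures are saved under pics/ and viewed, and the job is handed in when it is done.

```bash
ls; mkdir -p pics; cat > h.py <<'E'
import numpy as np, cv2, json
from bench import ctrl, cams, boxes_of, landmark_of
def save(p,n): cv2.imwrite(f'pics/{n}.png',cv2.cvtColor(p['color'],cv2.COLOR_RGB2BGR))
def ray(p,uv,view=None):
    V=np.array(p['view']) if view is None else view
    K=np.array(p['camera_matrix'],float); d=np.array(p['distortion'],float)
    n=cv2.undistortPoints(np.array([[uv]],float),K,d)[0,0]
    dc=np.array([n[0],-n[1],-1.0]); R=V[:3,:3]; t=V[:3,3]
    return -R.T@t, R.T@dc
def at_z(p,uv,z,view=None):
    o,d=ray(p,uv,view); s=(z-o[2])/d[2]; return o+s*d
def proj(p,X,view=None):
    V=np.array(p['view']) if view is None else view
    X=np.atleast_2d(X); c=X@V[:3,:3].T+V[:3,3]
    c=c*np.array([1,-1,-1]); 
    return cv2.projectPoints(c.reshape(-1,1,3),np.zeros(3),np.zeros(3),np.array(p['camera_matrix'],float),np.array(p['distortion'],float))[0][:,0]
E
python3 - <<'E'
from h import *
o=ctrl.get_obs(); print({k:np.round(v,3).tolist() for k,v in o.items()}, ctrl.grip_point_offset)
for n in ['scene','top']:
    p=cams.camera(n); save(p,n+'0')
    for t in ['crate','handle','frame','crate_bottle_l','crate_bottle_r','tip_box','timer_1','dropper','dish']:
        print(n,t,[(np.round(r['uv'],1).tolist(),round(r['confidence'],2),np.round(at_z(p,r['uv'],0.17 if t=='handle' else 0)[:2],3).tolist()) for r in landmark_of(p,t)])
E
```

```text
pics
{'time_s': 0.0, 'q': [0.963, 0.182, 1.608, 0.0, 1.354, -0.206], 'dq': [0.001, 0.001, 0.001, -0.001, 0.001, -0.001], 'joint_efforts': [-0.001, -44.489, -35.132, -0.0, 0.01, -0.0], 'eef_pos': [0.225, 0.529, 0.404], 'eef_rot': [-0.0, 0.2, 0.98, -0.001], 'wrist_force': [-0.402, -0.628, 0.536], 'torque': [0.01, 0.014, -0.046], 'opening': 0.998} 0.1547
scene crate [([259.4, 232.3], 0.78, [0.513, -0.039]), ([164.1, 226.8], 0.59, [0.37, 0.214]), ([159.6, 180.9], 0.47, [0.511, 0.365]), ([257.1, 193.9], 0.34, [0.641, 0.058]), ([272.7, 158.7], 0.29, [0.812, 0.11])]
scene handle [([158.9, 189.1], 0.83, [0.371, 0.199])]
scene frame [([293.7, 198.5], 0.58, [0.689, -0.051]), ([256.2, 191.7], 0.23, [0.648, 0.066])]
scene crate_bottle_l [([244.2, 226.3], 0.85, [0.507, 0.012]), ([266.7, 233.7], 0.82, [0.521, -0.06]), ([205.9, 248.8], 0.58, [0.375, 0.055])]
scene crate_bottle_r [([244.2, 226.3], 0.85, [0.507, 0.012]), ([266.7, 233.7], 0.82, [0.521, -0.06]), ([205.9, 248.8], 0.58, [0.375, 0.055])]
scene tip_box [([343.9, 302.6], 0.82, [0.439, -0.361])]
scene timer_1 [([162.1, 180.9], 0.69, [0.515, 
[... 186 characters left out ...]
.91, [0.498, -0.034]), ([204.4, 250.9], 0.57, [0.377, 0.223])]
top handle [([273.4, 219.4], 0.97, [0.502, -0.036]), ([202.4, 254.0], 0.59, [0.374, 0.21])]
top frame [([275.3, 167.5], 0.88, [0.706, -0.042])]
top crate_bottle_l [([244.6, 251.5], 0.75, [0.379, 0.068]), ([285.6, 216.1], 0.58, [0.519, -0.086]), ([263.3, 219.6], 0.43, [0.503, -0.001])]
top crate_bottle_r [([244.6, 251.5], 0.75, [0.379, 0.068]), ([285.6, 216.1], 0.58, [0.519, -0.086]), ([263.3, 219.6], 0.43, [0.503, -0.001])]
top tip_box [([359.5, 240.0], 0.85, [0.433, -0.375])]
top timer_1 [([168.3, 215.2], 0.43, [0.51, 0.367])]
top dropper [([236.2, 141.1], 0.61, [0.805, 0.113])]
top dish [([350.1, 191.9], 0.97, [0.619, -0.335])]
```

View pics/scene0.png

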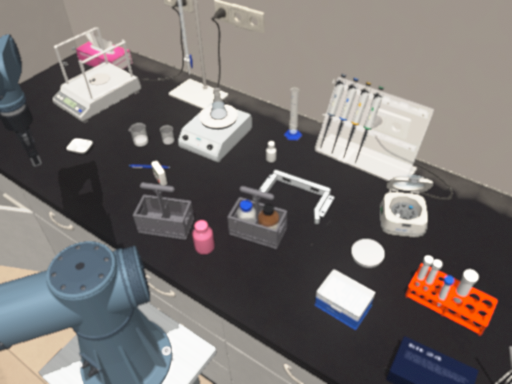

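View pics/top0.png

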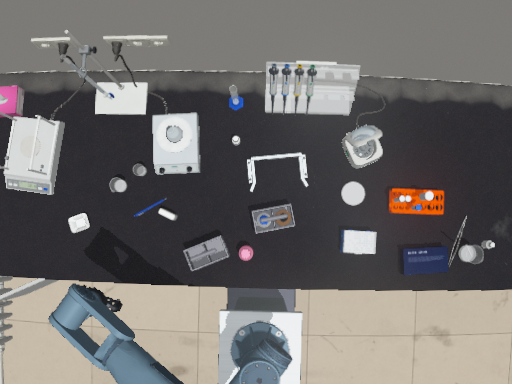

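The target crate, holding two bottles, is at (272,218) in the top view. The decoy crate is at (206,252), a pink bottle at (245,253), and the frame at (277,168). Next I zoom in to measure the yaws.

```bash
python3 - <<'E'
from h import *
p=cams.camera('top'); im=cv2.cvtColor(p['color'],cv2.COLOR_RGB2BGR)
cv2.imwrite('pics/t1.png',cv2.resize(im[140:245,225:330],None,fx=5.5,fy=5.5,interpolation=cv2.INTER_CUBIC))
p=cams.camera('scene'); im=cv2.cvtColor(p['color'],cv2.COLOR_RGB2BGR)
cv2.imwrite('pics/s1.png',cv2.resize(im[140:260,215:345],None,fx=5,fy=5,interpolation=cv2.INTER_CUBIC))
E
```

```text
(no output)
```

View pics/t1.png

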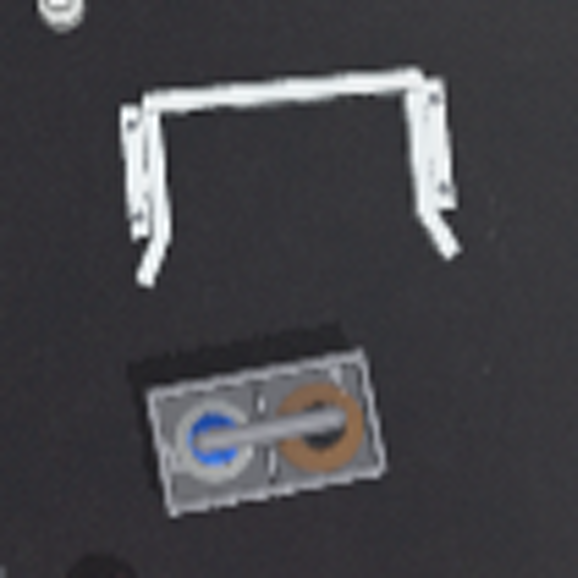

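View pics/s1.png

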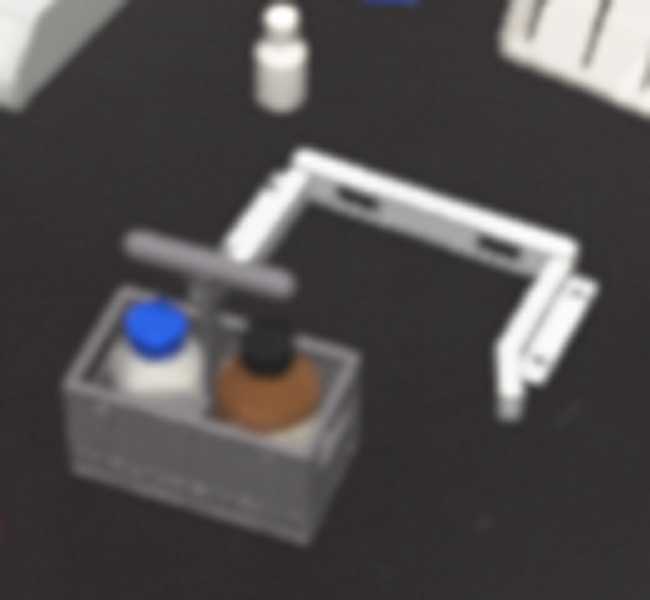

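```bash
python3 - <<'E'
from h import *
p=cams.camera('top')
f=lambda a:(np.array(a)+.5)/5.5-.5+np.array([225,140])
C=np.array([at_z(p,f(a),0.092) for a in [(150,388),(363,352),(383,470),(173,513)]])[:,:2]
print(np.round(C,4)); print([round(float(np.linalg.norm(C[i]-C[i-1])),4) for i in range(4)], C.mean(0))
y=C[0]-C[1]; y2=C[3]-C[2]; print('crate yaw', [np.degrees(np.arctan2(-v[0],v[1])) for v in (y,y2)],[np.degrees(np.arctan2(v[1],v[0])) for v in (C[0]-C[3],C[1]-C[2])])
F=np.array([at_z(p,f(a),z) for a,z in [((145,93),.03),((420,70),.03),((147,112),.03),((408,88),.03),((168,237),.024),((418,210),.024),((152,287),.024),((460,250),.024)]])[:,:2]
print(np.round(F,4))
v=F[0]-F[1];print(np.degrees(np.arctan2(-v[0],v[1])))
# model fit overlay
from scipy.optimize import least_squares
mod=[((54,92),30),((54,-92),30)]
def W(pose,xy): 
    c,s=np.cos(pose[2]),np.sin(pose[2]); xy=np.asarray(xy)/1000.
    return np.c_[pose[0]+c*xy[:,0]-s*xy[:,1], pose[1]+s*xy[:,0]+c*xy[:,1]]
cm=[(42,75),(42,-75),(-42,-75),(-42,75)]
r=least_squares(lambda q:(W(q,cm)-C).ravel(),[.5,-.03,.1]); print('crate',r.x,np.degrees(r.x[2]),np.round(r.fun*1000,1))
fm=[(54,86+5),(54,-91),(42,86),(42,-86),(-44,86),(-44,-86),(-78,102+3),(-78,-105)]
r2=least_squares(lambda q:(W(q,fm)-F).ravel(),[.7,-.04,.1]);print('frame',r2.x,np.degrees(r2.x[2]),np.round(r2.fun*1000,1))
for n in ['top','scene']:
    q=cams.camera(n); im=cv2.cvtColor(q['color'],cv2.COLOR_RGB2BGR)
    x0,y0,S=(225,140,5.5) if n=='top' else (215,140,4.5)
    im=cv2.resize(im[y0:y0+(105 if n=='top' else 120),x0:x0+(105 if n=='top' else 130)],None,fx=S,fy=S,interpolation=cv2.INTER_CUBIC)
    def dr(X,col,cl=True):
        u=proj(q,X); u=((u-[x0,y0]+.5)*S-.5)
        cv2.polylines(im,[np.round(u*8).astype(int).reshape(-1,1,2)],cl,col,1,cv2.LINE_AA,3)
    for z in (.006,.092): dr(np.c_[W(r.x,cm),np.full(4,z)],(0,255,0))
    dr(np.c_[W(r.x,[(0,50),(0,-50)]),[.17]*2],(0,255,255),False)
    for z in (0,.024): dr(np.c_[W(r2.x,[(-78,102),(-44,86),(42,86),(42,-86),(-44,-86),(-78,-102)]),[z]*6],(0,0,255) if z else (255,0,255),False)
    cv2.imwrite(f'pics/ov_{n}.png',im)
d=W(r2.x,[(0,0)])[0]-r.x[:2]; print(d)
E
```

```text
[[ 0.5353  0.0424]
 [ 0.563  -0.0989]
 [ 0.4847 -0.1141]
 [ 0.4526  0.0249]]
[0.0845, 0.144, 0.0797, 0.1426] [ 0.50887936 -0.03640447]
crate yaw [np.float64(11.074424809502148), np.float64(13.002193632587781)] [np.float64(11.954129452726884), np.float64(10.950969369831157)]
[[ 0.7419  0.0529]
 [ 0.7632 -0.1378]
 [ 0.7287  0.0511]
 [ 0.7504 -0.1297]
 [ 0.6425  0.0343]
 [ 0.6659 -0.1388]
 [ 0.6075  0.0444]
 [ 0.6388 -0.1686]]
6.380170495615449
crate [ 0.50887936 -0.03640447  0.20762423] 11.895992332154984 [-0.8  3.2  2.5 -2.2 -1.4 -4.4 -0.3  3.4]
frame [ 0.69880946 -0.04815338  0.13586515] 7.784499520583709 [-1.9 -3.5  1.4  6.8  0.1 -8.4  1.7  2.   1.  -3.2  0.9 -0.5 -0.2  0.9
 -3.1  5.8]
[ 0.1899301 -0.0117489]
```

View pics/ov_top.png

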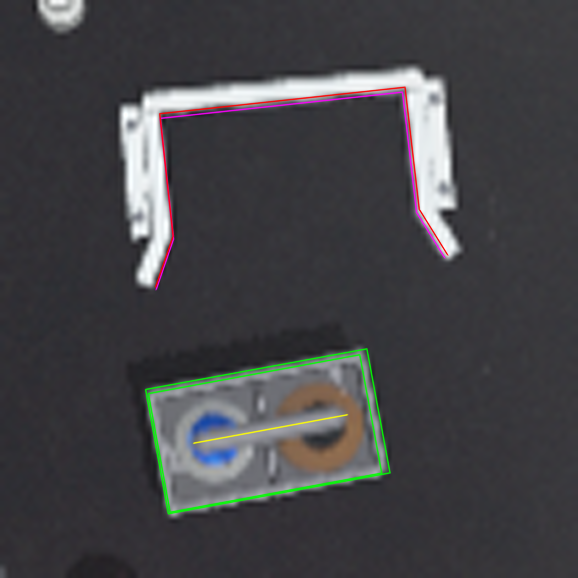

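View pics/ov_scene.png

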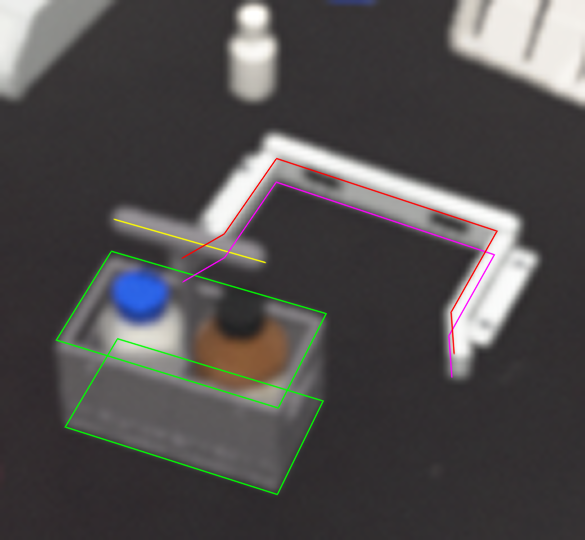

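```bash
python3 - <<'E'
from h import *
p=cams.camera('top'); im=cv2.cvtColor(p['color'],cv2.COLOR_RGB2BGR)
cv2.imwrite('pics/t2.png',cv2.resize(im[205:275,150:265],None,fx=6,fy=6,interpolation=cv2.INTER_CUBIC))
E
```

```text
(no output)
```

View pics/t2.png

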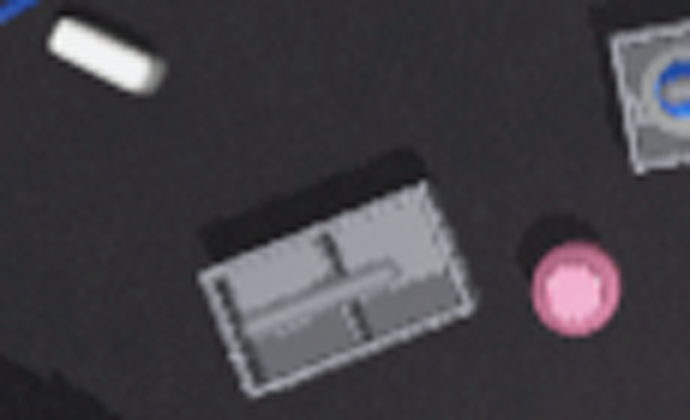

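```bash
cat >> h.py <<'E'
from scipy.spatial.transform import Rotation as Rn
def toolR(o):
    w,x,y,z=o['eef_rot']; return Rn.from_quat([x,y,z,w]).as_matrix()
def delta(target):
    o=ctrl.get_obs(); R=toolR(o); print('off',np.round(R.T@(np.array(target)-o['eef_pos']),4),'yang',np.degrees(np.arctan2(R[1,1],R[0,1])),'pos',np.round(o['eef_pos'],4),'F',np.round(o['wrist_force'],2),'t',round(o['time_s'],2),'op',round(o['opening'],3))
def W(pose,xy): 
    c,s=np.cos(pose[2]),np.sin(pose[2]); xy=np.atleast_2d(xy)/1000.
    return np.c_[pose[0]+c*xy[:,0]-s*xy[:,1], pose[1]+s*xy[:,0]+c*xy[:,1]]
def fit(C,mod,q0):
    from scipy.optimize import least_squares
    return least_squares(lambda q:(W(q,mod)-C).ravel(),q0)
E
python3 - <<'E'
from h import *
p=cams.camera('top')
g=lambda a:(np.array(a)+.5)/6-.5+np.array([150,205])
for a in [(425,183),(472,310),(200,270),(252,395)]: print(np.round(at_z(p,g(a),.092),3))
print(at_z(p,g((572,292)),.09))
cr=np.array([.509,-.036,np.radians(11.9)])
c=W(cr,[(6,75)])[0]; f=np.radians(7.4)
u=np.array([-np.sin(f),np.cos(f)])
T=c+u*(.057+.022); print('side target',T, 'rear finger', T+u*.057)
delta([*T,.40])
E
```

```text
[0.441 0.155 0.092]
[0.364 0.124 0.092]
[0.384 0.292 0.092]
[0.308 0.257 0.092]
[0.37697621 0.06366636 0.09      ]
side target [0.48923089 0.11696742] rear finger [0.48188954 0.17349268]
off [-0.4045 -0.276   0.0047] yang 66.97898375136661 pos [0.2249 0.5292 0.4047] F [0.27 0.77 0.08] t 1.35 op 0.999
```

```bash
python3 -m handwheel '[{"offset":[-0.10,-0.07,0],"spin":-8,"grip":1},{"offset":[-0.15,-0.10,0],"spin":-15,"grip":1},{"offset":[-0.20,-0.14,0],"spin":-22,"grip":1},{"offset":[-0.25,-0.17,0],"spin":-30.4,"grip":1},{"offset":[-0.30,-0.205,0],"spin":-30.4,"grip":1},{"offset":[-0.35,-0.24,0],"spin":-30.4,"grip":1},{"offset":[-0.38,-0.26,0],"spin":-30.4,"grip":1},{"offset":[-0.4045,-0.276,0.005],"spin":-30.4,"grip":1},{"offset":[-0.4045,-0.276,0.005],"spin":-30.4,"grip":1},{"offset":[-0.4045,-0.276,0.005],"spin":-30.4,"grip":1},{"offset":[-0.4045,-0.276,0.005],"spin":-30.4,"grip":1}]'
python3 - <<'E'
from h import *
delta([.4892,.117,.205])
p=cams.camera('wrist'); save(p,'w1'); p=cams.camera('scene'); save(p,'s2')
E
```

```text
time_s: 2.72
eef_pos: [0.4886, 0.1181, 0.3998]
eef_rot: [-0.0, -0.065, 0.998, 0.0]
wrist_force: [-0.8, -0.2, -0.0]
opening: 0.999
off [-0.0004 -0.0012  0.1948] yang 97.47430203433213 pos [0.4886 0.1181 0.3998] F [-0.76 -0.15 -0.04] t 2.73 op 0.999
```

View pics/w1.png

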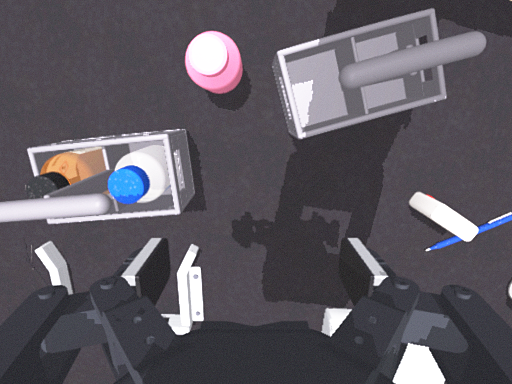

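View pics/s2.png

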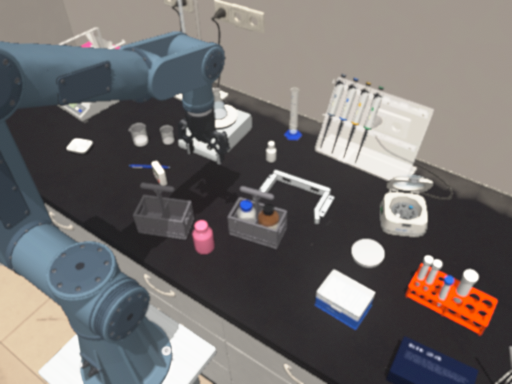

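```bash
python3 - <<'E'
from h import *
p=cams.camera('wrist'); T=np.array(p['tool_from_camera']); print(np.round(T,3))
V=np.linalg.inv(T)
for uv in [(120,278),(168,240),(130,300),(150,238),(346,240),(45,293),(0,355),(100,290),(30,285),(385,275),(465,293),(485,290)]:
    o,d=ray(p,uv,V)
    for xp in (-.011,.0,.011):
        s=(xp-o[0])/d[0]; print(uv,xp,np.round((o+s*d)*1000).tolist(),end=' ')
    print()
im=cv2.cvtColor(p['color'],cv2.COLOR_RGB2BGR)
im=np.clip(im[220:384].astype(float)*2.5,0,255).astype(np.uint8)
cv2.imwrite('pics/w1b.png',cv2.resize(im,None,fx=1.56,fy=1.56))
# projection of points at tool
for X in ([0,-.0425,.16],[0,-.057,.16],[0,-.0425,.173],[0,-.057,.173],[0,.057,.173]): print(X,proj(p,X,V))
E
```

```text
[[-0.001  0.962  0.272  0.069]
 [ 1.     0.001  0.    -0.002]
 [ 0.     0.272 -0.962  0.03 ]
 [ 0.     0.     0.     1.   ]]
(120, 278) -0.011 [-11.0, -69.0, 155.0] (120, 278) 0.0 [0.0, -60.0, 138.0] (120, 278) 0.011 [11.0, -51.0, 121.0] 
(168, 240) -0.011 [-11.0, -58.0, 200.0] (168, 240) 0.0 [0.0, -50.0, 176.0] (168, 240) 0.011 [11.0, -42.0, 153.0] 
(130, 300) -0.011 [-11.0, -57.0, 138.0] (130, 300) 0.0 [0.0, -50.0, 123.0] (130, 300) 0.011 [11.0, -42.0, 108.0] 
(150, 238) -0.011 [-11.0, -71.0, 203.0] (150, 238) 0.0 [0.0, -61.0, 179.0] (150, 238) 0.011 [11.0, -52.0, 155.0] 
(346, 240) -0.011 [-11.0, 57.0, 199.0] (346, 240) 0.0 [0.0, 49.0, 176.0] (346, 240) 0.011 [11.0, 41.0, 153.0] 
(45, 293) -0.011 [-11.0, -100.0, 141.0] (45, 293) 0.0 [0.0, -86.0, 126.0] (45, 293) 0.011 [11.0, -73.0, 110.0] 
(0, 355) -0.011 [-11.0, -91.0, 104.0] (0, 355) 0.0 [0.0, -79.0, 94.0] (0, 355) 0.011 [11.0, -67.0, 84.0] 
(100, 290) -0.011 [-11.0, -74.0, 144.0] (100, 290) 0.0 [0.0, -64.0, 129.0] (100, 290) 0.011 [11.0, -55.0, 113.0] 
(30, 285) -0.011 [-11.0, -112.0, 147.0] (30, 285) 0.0 [0.0, -97.0, 131.0] (30, 285) 0.011 [11.0, -81.0, 115.0] 
(385, 275) -0.011 [-11.0, 65.0, 158.0] (385, 275) 0.0 [0.0, 56.0, 140.0] (385, 275) 0.011 [11.0, 46.0, 123.0] 
(465, 293) -0.011 [-11.0, 96.0, 140.0] (465, 293) 0.0 [0.0, 83.0, 125.0] (465, 293) 0.011 [11.0, 69.0, 110.0] 
(485, 290) -0.011 [-11.0, 107.0, 142.0] (485, 290) 0.0 [0.0, 92.0, 127.0] (485, 290) 0.011 [11.0, 77.0, 111.0] 
[0, -0.0425, 0.16] [[173.60167815 254.09639783]]
[0, -0.057, 0.16] [[145.21805892 253.85695041]]
[0, -0.0425, 0.173] [[179.9245122  242.73588755]]
[0, -0.057, 0.173] [[153.7001043  242.57798218]]
[0, 0.057, 0.173] [[361.93790243 242.30010854]]
```

View pics/w1b.png

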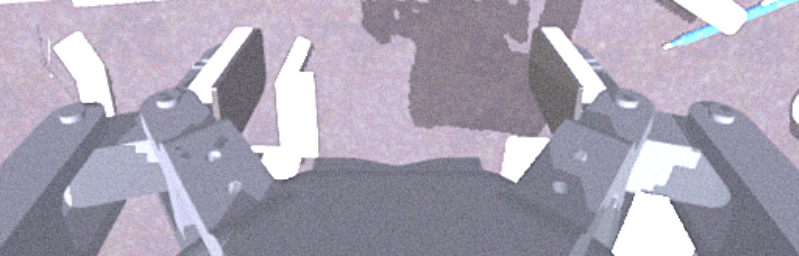

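```bash
python3 - <<'E'
from h import *
p=cams.camera('wrist'); T=np.array(p['tool_from_camera']); V=np.linalg.inv(T)
for uv in [(190,321),(256,324),(310,321),(165,345),(345,345)]:
    o,d=ray(p,uv,V); print(uv,[np.round((o+d*(z-o[2])/d[2])*1000).tolist() for z in (.06,.08,.1)])
im=cv2.cvtColor(p['color'],cv2.COLOR_RGB2BGR)
im=np.clip(im[225:384,0:260].astype(float)*2.5,0,255).astype(np.uint8)
for X,c in [(.011,(0,0,255)),(.0135,(0,255,0))]:
  pass
S=3
im=cv2.resize(im,None,fx=S,fy=S,interpolation=cv2.INTER_CUBIC)
def dr(P,c):
    u=(proj(p,np.array(P,float)/1000,V)-[0,225])*S
    cv2.polylines(im,[np.round(u).astype(int).reshape(-1,1,2)],True,c,1)
dr([(11,-42.5,160),(-11,-42.5,160),(-11,-57,160),(11,-57,160)],(0,0,255))
dr([(11,-42.5,160),(11,-57,160),(11,-57,120),(11,-42.5,120)],(255,0,0))
cv2.imwrite('pics/w1c.png',im)
E
```

```text
(190, 321) [[44.0, -10.0, 60.0], [27.0, -15.0, 80.0], [10.0, -21.0, 100.0]]
(256, 324) [[44.0, -2.0, 60.0], [26.0, -2.0, 80.0], [9.0, -1.0, 100.0]]
(310, 321) [[44.0, 5.0, 60.0], [27.0, 10.0, 80.0], [10.0, 14.0, 100.0]]
(165, 345) [[40.0, -14.0, 60.0], [20.0, -21.0, 80.0], [1.0, -29.0, 100.0]]
(345, 345) [[40.0, 10.0, 60.0], [20.0, 18.0, 80.0], [1.0, 26.0, 100.0]]
```

View pics/w1c.png

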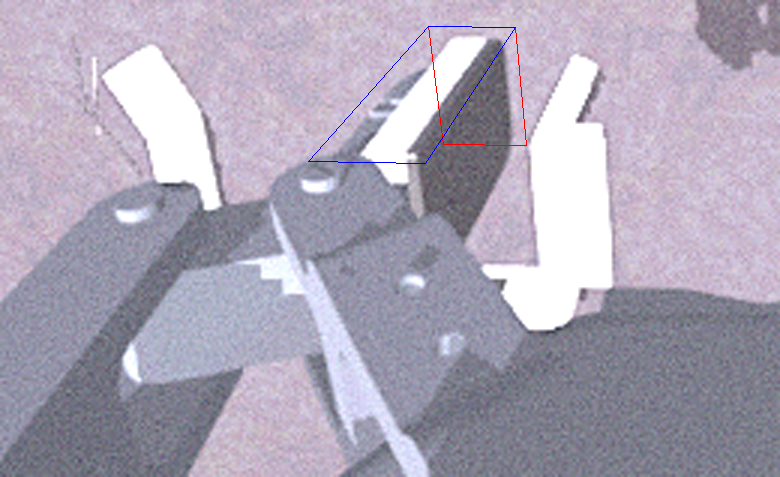

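```bash
python3 - <<'E'
from h import *
cr=np.array([.509,-.036,np.radians(11.9)])
c=W(cr,[(12,75)])[0]; f=np.radians(7.4); u=np.array([-np.sin(f),np.cos(f)])
T=c+u*.087; print(c,T); delta([*T,.18])
E
```

```text
[0.50527679 0.03986262] [0.49407158 0.12613802]
off [-0.0062  0.0075  0.2199] yang 97.47433847676149 pos [0.4888 0.1179 0.3999] F [-0.29 -0.13  0.04] t 2.92 op 0.997
```

```bash
python3 -m handwheel '[{"offset":[-0.006,0.0075,0.03],"spin":0,"grip":1},{"offset":[-0.006,0.0075,0.07],"spin":0,"grip":1},{"offset":[-0.006,0.0075,0.11],"spin":0,"grip":1},{"offset":[-0.006,0.0075,0.15],"spin":0,"grip":1},{"offset":[-0.006,0.0075,0.18],"spin":0,"grip":1},{"offset":[-0.006,0.0075,0.20],"spin":0,"grip":1},{"offset":[-0.006,0.0075,0.22],"spin":0,"grip":1},{"offset":[-0.006,0.0075,0.223],"spin":0,"grip":1},{"offset":[-0.006,0.0075,0.223],"spin":0,"grip":1}]'
python3 - <<'E'
from h import *
delta([.4892,.117,.177])
p=cams.camera('wrist'); save(p,'w2'); p=cams.camera('scene');  im=cv2.cvtColor(p['color'],cv2.COLOR_RGB2BGR)
cv2.imwrite('pics/s3.png',cv2.resize(im[100:260,130:330],None,fx=3.9,fy=3.7,interpolation=cv2.INTER_CUBIC))
E
```

```text
time_s: 4.05
eef_pos: [0.4943, 0.1255, 0.1771]
eef_rot: [0.0, -0.065, 0.998, -0.0]
wrist_force: [-0.4, 0.5, 1.2]
opening: 1.001
off [ 0.0062 -0.0078  0.0001] yang 97.40846678185962 pos [0.4943 0.1255 0.1771] F [-0.42  0.49  1.17] t 4.05 op 1.001
```

View pics/w2.png

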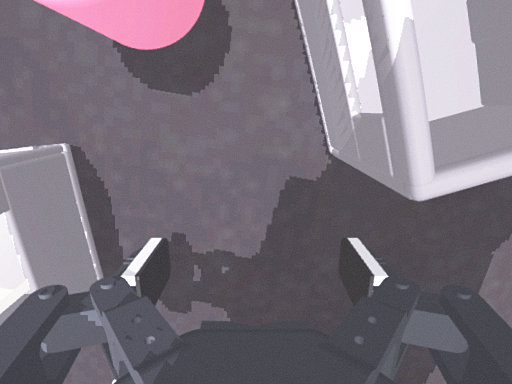

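View pics/s3.png

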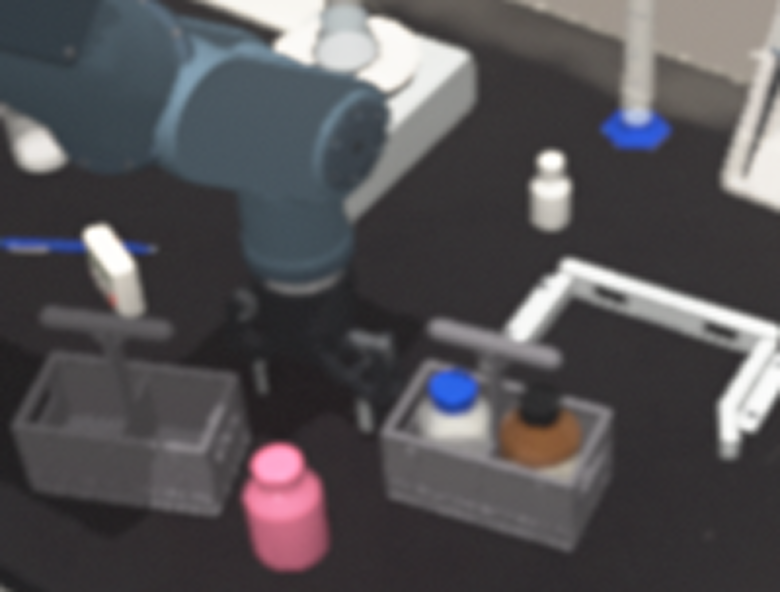

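```bash
python3 - <<'E'
from h import *
o=ctrl.get_obs(); p=cams.camera('wrist'); T=np.array(p['tool_from_camera'])
M=np.eye(4); M[:3,:3]=toolR(o); M[:3,3]=o['eef_pos']; V=np.linalg.inv(M@T)
im=p['color']
P=[]
for uv in [(69,146),(100,275)]:
    for z in (.086,.092):
        w=at_z(p,uv,z,V); print(uv,z,np.round(w,4),'tool',np.round(M[:3,:3].T@(w-M[:3,3]),4))
print(landmark_of(p,'crate')[:2])
E
```

```text
(69, 146) 0.086 [0.4387 0.0755 0.086 ] tool [ 0.0622 -0.0422  0.0916]
(69, 146) 0.092 [0.4375 0.0794 0.092 ] tool [ 0.0628 -0.0383  0.0856]
(100, 275) 0.086 [0.4699 0.0817 0.086 ] tool [ 0.0304 -0.0401  0.0916]
(100, 275) 0.092 [0.4656 0.0849 0.092 ] tool [ 0.0342 -0.0364  0.0856]
[{'uv': [455.0, 26.9], 'confidence': 0.86}]
```

```bash
python3 - <<'E'
from h import *
o=ctrl.get_obs(); p=cams.camera('wrist'); T=np.array(p['tool_from_camera'])
M=np.eye(4); M[:3,:3]=toolR(o); M[:3,3]=o['eef_pos']; V=np.linalg.inv(M@T)
for uv,z in [((69,146),.006),((100,275),.006),((0,180),.092),((0,180),.086),((30,285),.092),((30,285),.086)]:
        w=at_z(p,uv,z,V); print(uv,z,np.round(w,4),'tool',np.round(M[:3,:3].T@(w-M[:3,3]),4))
cr=np.array([.509,-.036,np.radians(11.9)]); print(W(cr,[(-42,75),(42,75)]))
E
```

```text
(69, 146) 0.006 [0.4544 0.0244 0.006 ] tool [ 0.0532 -0.0949  0.1716]
(100, 275) 0.006 [0.5264 0.0386 0.006 ] tool [-0.02   -0.09    0.1717]
(0, 180) 0.092 [0.4463 0.0637 0.092 ] tool [ 0.0561 -0.0549  0.0855]
(0, 180) 0.086 [0.4484 0.0581 0.086 ] tool [ 0.0547 -0.0607  0.0915]
(30, 285) 0.092 [0.471  0.0677 0.092 ] tool [ 0.031  -0.054   0.0856]
(30, 285) 0.086 [0.4758 0.0627 0.086 ] tool [ 0.0269 -0.0597  0.0916]
[[0.45243731 0.0287276 ]
 [0.53463206 0.04604875]]
```

```bash
python3 -m handwheel '[{"offset":[0,-0.008,0],"spin":0,"grip":1},{"offset":[0,-0.014,0],"spin":0,"grip":1},{"offset":[0,-0.018,0],"spin":0,"grip":1},{"offset":[0,-0.021,0],"spin":0,"grip":1},{"offset":[0,-0.024,0],"spin":0,"grip":1}]'
python3 - <<'E'
from h import *
delta([.4892,.117,.177])
p=cams.camera('wrist'); save(p,'w3')
E
```

```text
time_s: 4.92
eef_pos: [0.4975, 0.1016, 0.1771]
eef_rot: [0.0, -0.064, 0.998, 0.001]
wrist_force: [0.5, 6.6, 2.4]
opening: 1.004
off [0.0063 0.0163 0.0001] yang 97.37304685693177 pos [0.4975 0.1016 0.1771] F [0.53 6.6  2.44] t 4.92 op 1.004
```

View pics/w3.png

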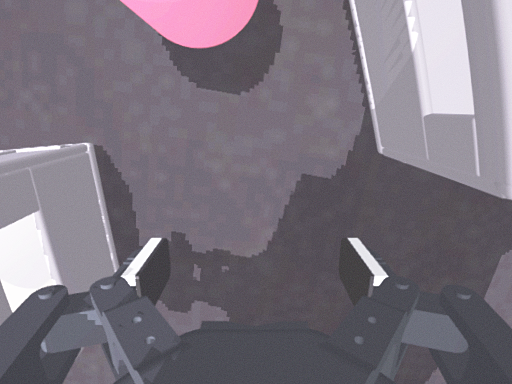

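```bash
python3 -m handwheel '[{"offset":[0,-0.003,0],"spin":0,"grip":1},{"offset":[0,-0.006,0],"spin":0,"grip":1},{"offset":[0,-0.009,0],"spin":0,"grip":1},{"offset":[0,-0.012,0],"spin":0,"grip":1},{"offset":[0,-0.015,0],"spin":0,"grip":1},{"offset":[0,-0.018,0],"spin":0,"grip":1},{"offset":[0,-0.021,0],"spin":0,"grip":1}]'
python3 - <<'E'
from h import *
delta([.4892,.117,.177])
p=cams.camera('scene'); im=cv2.cvtColor(p['color'],cv2.COLOR_RGB2BGR)
cv2.imwrite('pics/s4.png',cv2.resize(im[130:260,200:345],None,fx=4.5,fy=4.5,interpolation=cv2.INTER_CUBIC))
p=cams.camera('top'); im=cv2.cvtColor(p['color'],cv2.COLOR_RGB2BGR)
cv2.imwrite('pics/t4.png',cv2.resize(im[140:245,225:330],None,fx=5.5,fy=5.5,interpolation=cv2.INTER_CUBIC))
E
```

```text
time_s: 5.85
eef_pos: [0.5002, 0.0808, 0.1771]
eef_rot: [0.0, -0.064, 0.998, 0.001]
wrist_force: [0.0, 6.1, 1.8]
opening: 1.001
off [0.0063 0.0373 0.0001] yang 97.37791658989188 pos [0.5002 0.0808 0.1771] F [0.   6.1  1.78] t 5.85 op 1.001
```

View pics/t4.png

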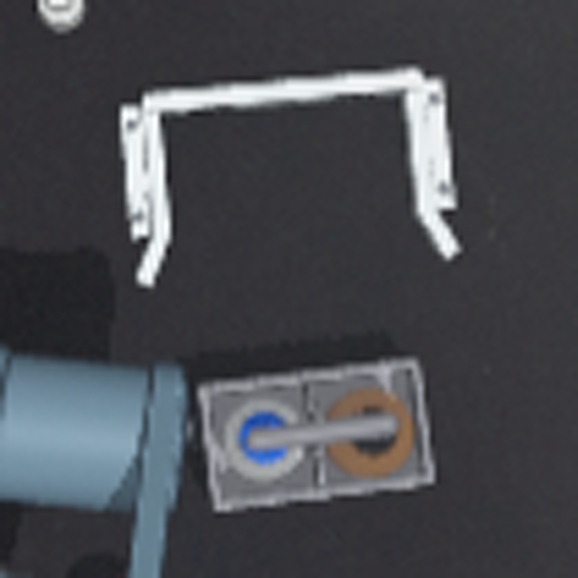

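View pics/s4.png

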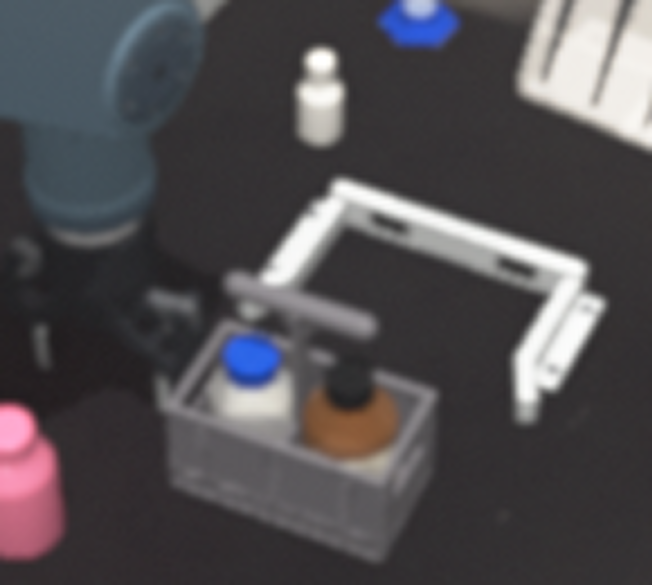

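```bash
cat >> h.py <<'E'
FR=np.array([.6988,-.0482,np.radians(7.4)])
CM=[(42,75),(42,-75),(-42,-75),(-42,75)]
def top_fit(p,px,x0=225,y0=140,S=5.5,z=.09):
    C=np.array([at_z(p,(np.array(a)+.5)/S-.5+np.array([x0,y0]),z) for a in px])[:,:2]
    r=fit(C,CM,[.5,-.05,.1]); q=r.x
    c,s=np.cos(FR[2]),np.sin(FR[2]); d=q[:2]-FR[:2]
    print('crate',np.round(q[:2],4),'yaw',round(np.degrees(q[2]),1),'in frame mm',np.round(1000*np.array([c*d[0]+s*d[1],-s*d[0]+c*d[1]]),1),'rel yaw',round(np.degrees(q[2]-FR[2]),1),'res',np.round(r.fun*1000,1))
    return q
E
python3 - <<'E'
from h import *
p=cams.camera('top')
top_fit(p,[(150,388),(363,352),(383,470),(173,513)])
top_fit(p,[(200,385),(417,361),(434,480),(218,511)])
E
```

```text
crate [ 0.5089 -0.0364] yaw 11.9 in frame mm [-186.8   36.1] rel yaw 4.5 res [-0.8  3.1  2.4 -2.2 -1.4 -4.3 -0.2  3.3]
crate [ 0.5074 -0.0699] yaw 8.9 in frame mm [-192.6    3.2] rel yaw 1.5 res [-0.9  1.5  2.5 -2.2 -1.3 -2.  -0.3  2.7]
```

```bash
python3 -m handwheel '[{"offset":[0,0.012,0],"spin":0,"grip":1},{"offset":[0,0.022,0],"spin":0,"grip":1},{"offset":[0,0.022,-0.04],"spin":0,"grip":1},{"offset":[0,0.022,-0.09],"spin":0,"grip":1},{"offset":[0,0.022,-0.14],"spin":0,"grip":1},{"offset":[0,0.022,-0.183],"spin":0,"grip":1},{"offset":[0.04,0,-0.183],"spin":10,"grip":1},{"offset":[0.08,-0.03,-0.183],"spin":20,"grip":1},{"offset":[0.12,-0.06,-0.183],"spin":30,"grip":1},{"offset":[0.157,-0.09,-0.183],"spin":40,"grip":1},{"offset":[0.157,-0.12,-0.183],"spin":50,"grip":1},{"offset":[0.157,-0.1516,-0.183],"spin":60,"grip":1},{"offset":[0.157,-0.1516,-0.183],"spin":70,"grip":1},{"offset":[0.157,-0.1516,-0.183],"spin":80,"grip":1},{"offset":[0.157,-0.1516,-0.183],"spin":90,"grip":1},{"offset":[0.157,-0.1516,-0.183],"spin":90,"grip":1},{"offset":[0.157,-0.1516,-0.183],"spin":90,"grip":1}]'
python3 - <<'E'
from h import *
p=cams.camera('top'); im=cv2.cvtColor(p['color'],cv2.COLOR_RGB2BGR)
cv2.imwrite('pics/t5.png',cv2.resize(im[140:245,225:330],None,fx=5.5,fy=5.5,interpolation=cv2.INTER_CUBIC))
p=cams.camera('wrist'); save(p,'w5')
delta([.364,-.0897,.163])
E
```

```text
time_s: 8.12
eef_pos: [0.3637, -0.0896, 0.3596]
eef_rot: [-0.0, 0.659, 0.752, -0.0]
wrist_force: [0.9, -0.2, -0.3]
opening: 0.998
off [-0.      0.0003  0.1967] yang 7.517105287067068 pos [ 0.3637 -0.0897  0.3597] F [ 0.93 -0.24  0.77] t 8.22 op 1.001
```

View pics/t5.png

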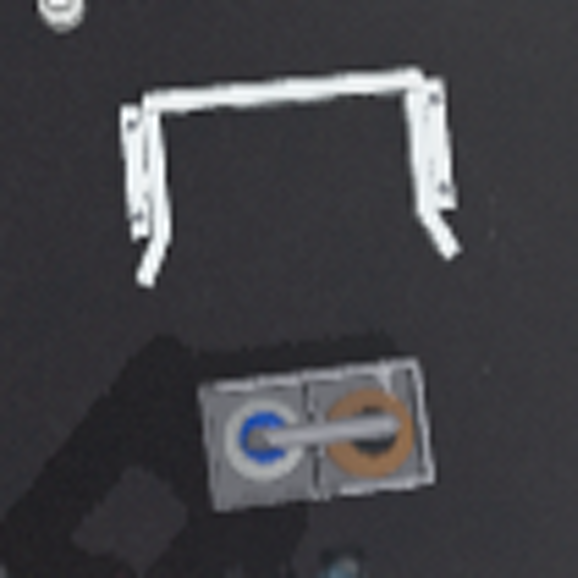

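View pics/w5.png

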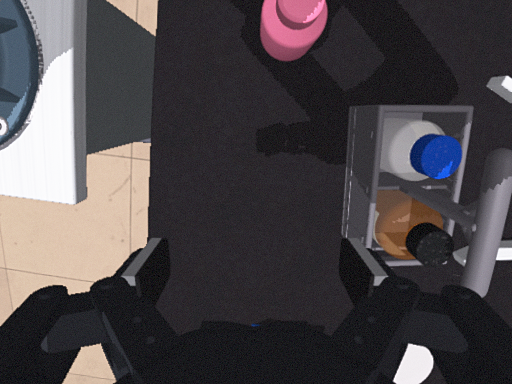

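```bash
python3 - <<'E'
from h import *
o=ctrl.get_obs(); p=cams.camera('wrist'); T=np.array(p['tool_from_camera'])
M=np.eye(4); M[:3,:3]=toolR(o); M[:3,3]=o['eef_pos']; V=np.linalg.inv(M@T)
im=cv2.cvtColor(p['color'],cv2.COLOR_RGB2BGR)
for q in ([.5074,-.0699,np.radians(8.9)],[.5074,-.0699,np.radians(7.5)]):
  for z,c in ((.006,(0,255,255)),(.092,(0,255,0))):
    u=proj(p,np.c_[W(q,CM),[z]*4],V); cv2.polylines(im,[np.round(u).astype(int).reshape(-1,1,2)],True,c,1)
im=np.clip(im[60:300,220:512].astype(float)*1.6,0,255).astype(np.uint8)
cv2.imwrite('pics/w5b.png',cv2.resize(im,None,fx=2.5,fy=2.5))
E
```

```text
(no output)
```

View pics/w5b.png

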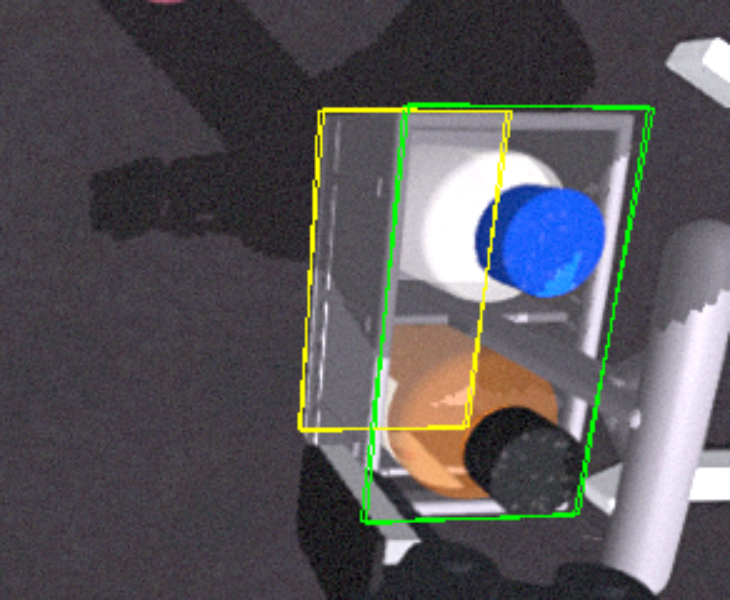

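```bash
python3 -m handwheel '[{"offset":[0,0,0.04],"spin":0,"grip":1},{"offset":[0,0,0.08],"spin":0,"grip":1},{"offset":[0,0,0.12],"spin":0,"grip":1},{"offset":[0,0,0.15],"spin":0,"grip":1},{"offset":[0,0,0.17],"spin":0,"grip":1},{"offset":[0,0,0.185],"spin":0,"grip":1},{"offset":[0,0,0.191],"spin":0,"grip":1},{"offset":[0,0,0.194],"spin":0,"grip":1},{"offset":[0,0,0.194],"spin":0,"grip":1}]'
python3 - <<'E'
from h import *
delta([.364,-.0897,.163])
p=cams.camera('wrist'); save(p,'w6')
p=cams.camera('scene'); im=cv2.cvtColor(p['color'],cv2.COLOR_RGB2BGR)
cv2.imwrite('pics/s6.png',cv2.resize(im[130:290,160:345],None,fx=4,fy=3.7,interpolation=cv2.INTER_CUBIC))
E
```

```text
time_s: 9.4
eef_pos: [0.364, -0.09, 0.166]
eef_rot: [0.0, 0.66, 0.751, 0.0]
wrist_force: [0.3, -0.7, 0.3]
opening: 0.997
off [0.0003 0.0001 0.003 ] yang 7.3924395493742 pos [ 0.364 -0.09   0.166] F [ 0.32 -0.65  0.35] t 9.4 op 0.997
```

View pics/w6.png

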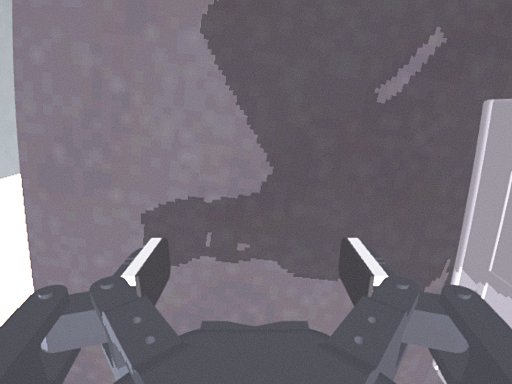

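View pics/s6.png

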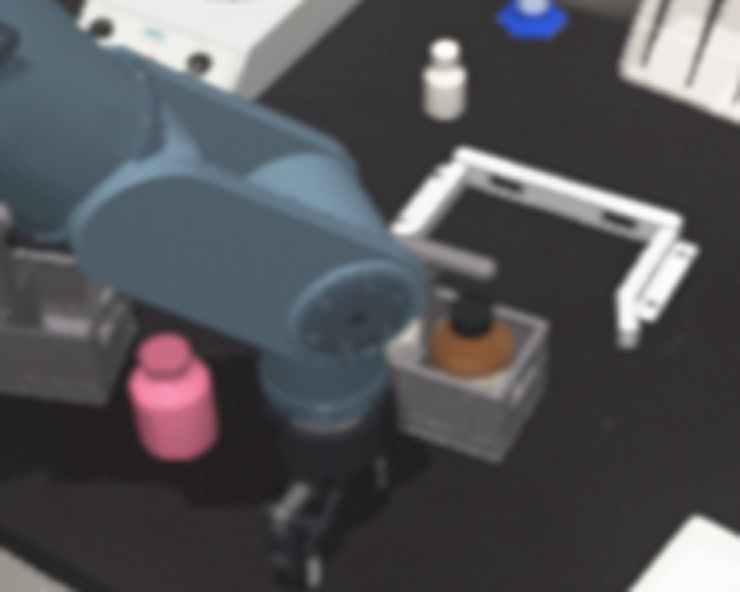

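```bash
python3 -m handwheel '[{"offset":[0,0.010,0.003],"spin":0,"grip":1},{"offset":[0,0.018,0.003],"spin":0,"grip":1},{"offset":[0,0.022,0.003],"spin":0,"grip":1},{"offset":[0,0.025,0.003],"spin":0,"grip":1},{"offset":[0,0.028,0.003],"spin":0,"grip":1},{"offset":[0,0.031,0.003],"spin":0,"grip":1}]'
python3 - <<'E'
from h import *
delta([.364,-.0897,.163])
p=cams.camera('wrist'); save(p,'w7')
E
```

```text
time_s: 10.25
eef_pos: [0.3937, -0.0857, 0.1623]
eef_rot: [-0.001, 0.66, 0.751, -0.001]
wrist_force: [-6.0, -1.3, 0.8]
opening: 0.998
off [-0.0002 -0.03   -0.0006] yang 7.402410811469473 pos [ 0.3937 -0.0857  0.1623] F [-6.02 -1.31  0.81] t 10.25 op 0.998
```

View pics/w7.png

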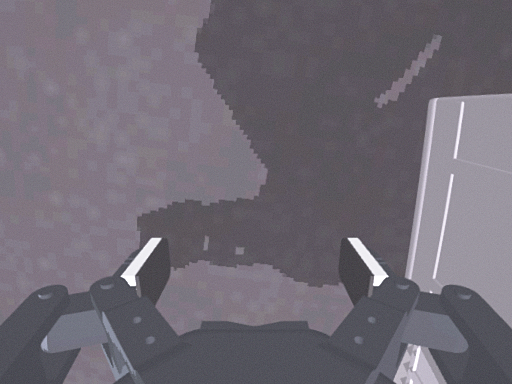

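```bash
python3 -m handwheel '[{"offset":[0,0.003,0],"spin":0,"grip":1},{"offset":[0,0.006,0],"spin":0,"grip":1},{"offset":[0,0.009,0],"spin":0,"grip":1}]'
python3 - <<'E'
from h import *
delta([.364,-.0897,.163])
p=cams.camera('wrist'); save(p,'w8')
p=cams.camera('scene'); im=cv2.cvtColor(p['color'],cv2.COLOR_RGB2BGR)
cv2.imwrite('pics/s8.png',cv2.resize(im[130:290,160:345],None,fx=4,fy=3.7,interpolation=cv2.INTER_CUBIC))
E
```

```text
time_s: 10.68
eef_pos: [0.4022, -0.0843, 0.1621]
eef_rot: [-0.002, 0.66, 0.751, -0.001]
wrist_force: [-7.3, -1.1, 3.4]
opening: 1.0
off [-0.0004 -0.0386 -0.0007] yang 7.401649033195546 pos [ 0.4022 -0.0843  0.1621] F [-7.33 -1.05  3.42] t 10.68 op 1.0
```

View pics/w8.png

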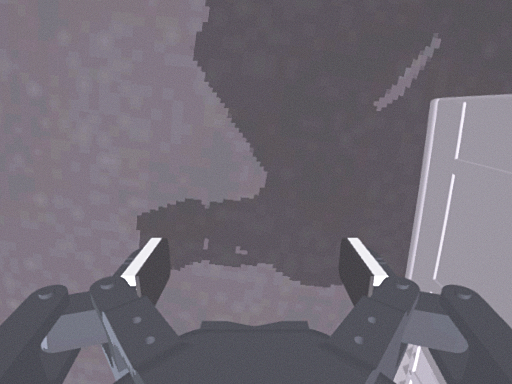

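View pics/s8.png

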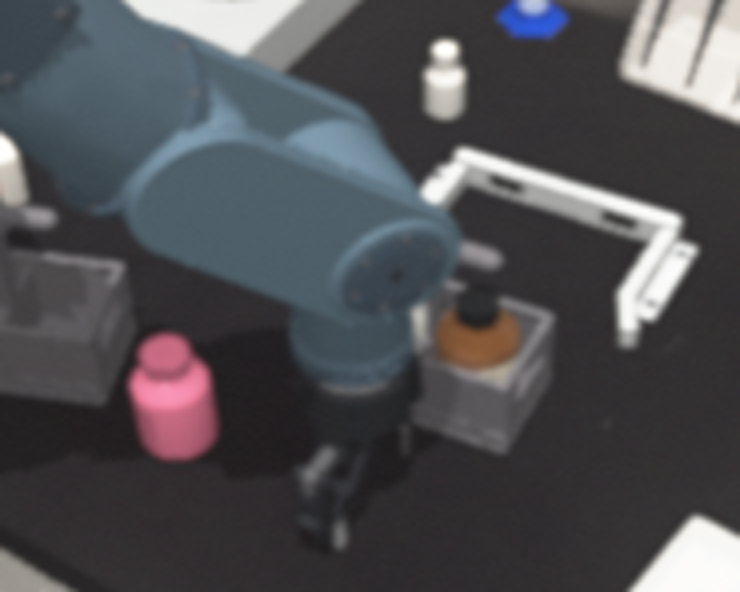

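```bash
python3 -m handwheel '[{"offset":[0,0.0025,0],"spin":0,"grip":1},{"offset":[0,0.005,0],"spin":0,"grip":1},{"offset":[0,0.0075,0],"spin":0,"grip":1},{"offset":[0,0.010,0],"spin":0,"grip":1},{"offset":[0,0.0125,0],"spin":0,"grip":1},{"offset":[0,0.015,0],"spin":0,"grip":1},{"offset":[0,0.0175,0],"spin":0,"grip":1},{"offset":[0,0.020,0],"spin":0,"grip":1},{"offset":[0,0.0225,0],"spin":0,"grip":1},{"offset":[0,0.025,0],"spin":0,"grip":1}]'
python3 - <<'E'
from h import *
delta([.364,-.0897,.163])
p=cams.camera('wrist'); save(p,'w9')
p=cams.camera('top'); im=cv2.cvtColor(p['color'],cv2.COLOR_RGB2BGR)
cv2.imwrite('pics/t9.png',cv2.resize(im[140:245,225:330],None,fx=5.5,fy=5.5,interpolation=cv2.INTER_CUBIC))
E
```

```text
time_s: 12.02
eef_pos: [0.427, -0.0812, 0.1621]
eef_rot: [-0.002, 0.66, 0.751, -0.001]
wrist_force: [-7.8, -1.1, 2.3]
opening: 1.002
off [-0.0004 -0.0636 -0.0007] yang 7.388437360720639 pos [ 0.427  -0.0812  0.1621] F [-7.77 -1.14  2.27] t 12.03 op 1.002
```

View pics/w9.png

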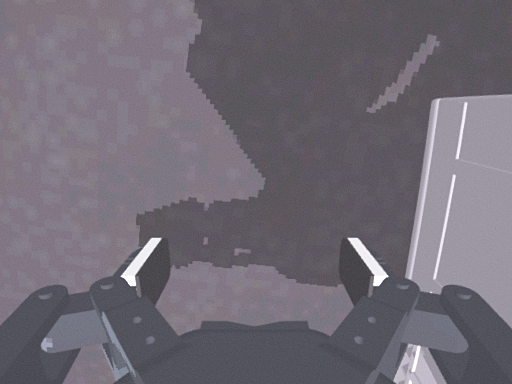

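View pics/t9.png

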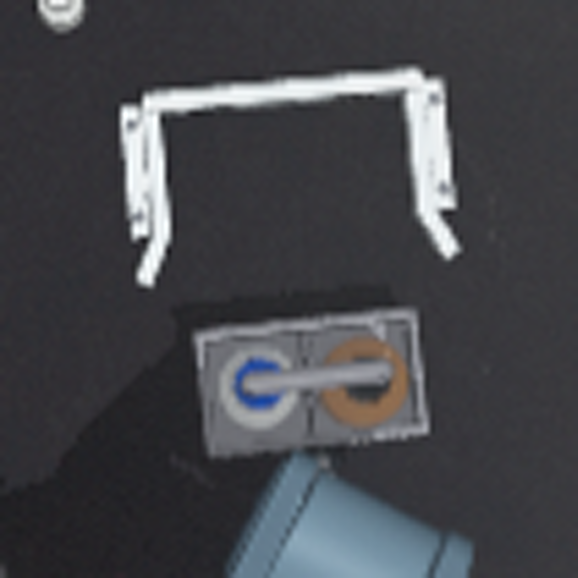

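```bash
python3 - <<'E'
from h import *
p=cams.camera('top')
top_fit(p,[(195,331),(414,309),(429,430),(210,456)],z=.088)
E
python3 -m handwheel '[{"offset":[0,0.003,0],"spin":0,"grip":1},{"offset":[0,0.006,0],"spin":0,"grip":1},{"offset":[0,0.009,0],"spin":0,"grip":1},{"offset":[0,0.012,0],"spin":0,"grip":1},{"offset":[0,0.015,0],"spin":0,"grip":1},{"offset":[0,0.018,0],"spin":0,"grip":1},{"offset":[0,0.021,0],"spin":0,"grip":1},{"offset":[0,0.024,0],"spin":0,"grip":1},{"offset":[0,0.027,0],"spin":0,"grip":1},{"offset":[0,0.030,0],"spin":0,"grip":1},{"offset":[0,0.033,0],"spin":0,"grip":1},{"offset":[0,0.036,0],"spin":0,"grip":1},{"offset":[0,0.039,0],"spin":0,"grip":1},{"offset":[0,0.042,0],"spin":0,"grip":1},{"offset":[0,0.045,0],"spin":0,"grip":1}]'
python3 - <<'E'
from h import *
delta([.364,-.0897,.163])
p=cams.camera('wrist'); save(p,'w10')
p=cams.camera('top'); im=cv2.cvtColor(p['color'],cv2.COLOR_RGB2BGR)
cv2.imwrite('pics/t10.png',cv2.resize(im[140:245,225:330],None,fx=5.5,fy=5.5,interpolation=cv2.INTER_CUBIC))
E
```

```text
crate [ 0.5426 -0.0656] yaw 7.9 in frame mm [-157.1    2.9] rel yaw 0.5 res [-0.4  1.   1.6 -1.5 -0.9 -1.2 -0.4  1.7]
time_s: 14.05
eef_pos: [0.4718, -0.0755, 0.162]
eef_rot: [-0.002, 0.66, 0.751, -0.001]
wrist_force: [-6.2, -1.2, 1.3]
opening: 1.003
off [-0.0002 -0.1088 -0.0006] yang 7.382129978796928 pos [ 0.4718 -0.0755  0.162 ] F [-6.17 -1.18  1.29] t 14.05 op 1.003
```

View pics/w10.png

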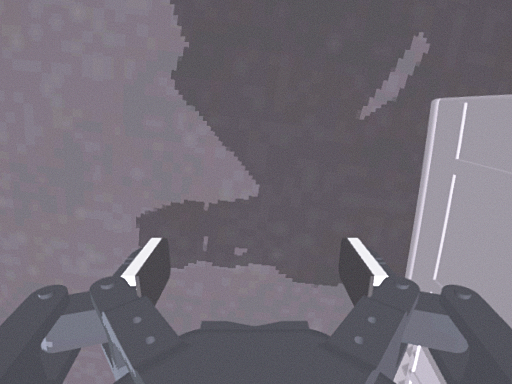

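View pics/t10.png

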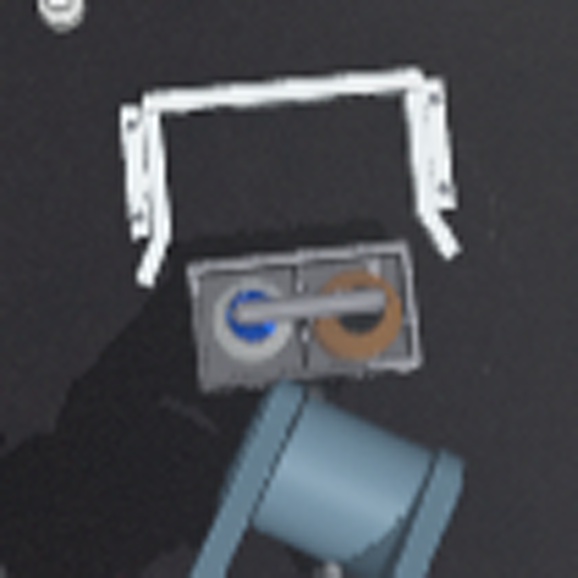

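```bash
python3 - <<'E'
from h import *
p=cams.camera('top')
top_fit(p,[(188,264),(407,243),(422,362),(202,391)],z=.088)
E
python3 -m handwheel '[{"offset":[0,0.003,0],"spin":0,"grip":1},{"offset":[0,0.006,0],"spin":0,"grip":1},{"offset":[0,0.009,0],"spin":0,"grip":1},{"offset":[0,0.012,0],"spin":0,"grip":1},{"offset":[0,0.015,0],"spin":0,"grip":1},{"offset":[0,0.018,0],"spin":0,"grip":1},{"offset":[0,0.021,0],"spin":0,"grip":1},{"offset":[0,0.024,0],"spin":0,"grip":1},{"offset":[0,0.027,0],"spin":0,"grip":1},{"offset":[0,0.030,0],"spin":0,"grip":1},{"offset":[0,0.033,0],"spin":0,"grip":1},{"offset":[0,0.036,0],"spin":0,"grip":1},{"offset":[0,0.039,0],"spin":0,"grip":1},{"offset":[0,0.042,0],"spin":0,"grip":1},{"offset":[0,0.045,0],"spin":0,"grip":1}]'
python3 - <<'E'
from h import *
delta([.364,-.0897,.163])
p=cams.camera('wrist'); save(p,'w11')
p=cams.camera('top'); im=cv2.cvtColor(p['color'],cv2.COLOR_RGB2BGR)
cv2.imwrite('pics/t11.png',cv2.resize(im[140:245,225:330],None,fx=5.5,fy=5.5,interpolation=cv2.INTER_CUBIC))
E
```

```text
crate [ 0.587  -0.0597] yaw 8.0 in frame mm [-112.4    3. ] rel yaw 0.6 res [-1.   1.1  2.  -1.1 -1.6 -1.   0.6  1. ]
time_s: 16.08
eef_pos: [0.5168, -0.0699, 0.1623]
eef_rot: [-0.001, 0.66, 0.751, -0.0]
wrist_force: [-4.6, -0.3, 0.2]
opening: 0.997
off [-0.     -0.1541 -0.0004] yang 7.378330528149519 pos [ 0.5168 -0.0699  0.1623] F [-4.65 -0.26  0.21] t 16.07 op 0.997
```

View pics/w11.png

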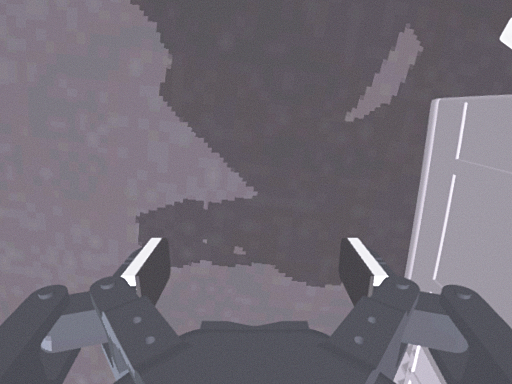

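View pics/t11.png

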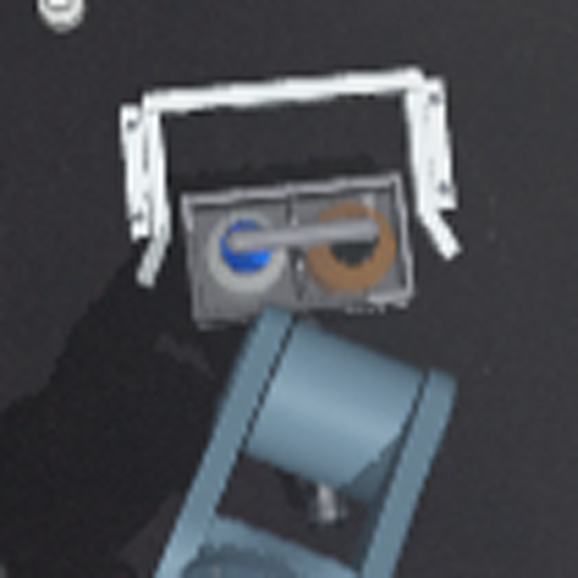

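```bash
python3 -m handwheel '[{"offset":[0,0.003,0],"spin":0,"grip":1},{"offset":[0,0.006,0],"spin":0,"grip":1},{"offset":[0,0.009,0],"spin":0,"grip":1},{"offset":[0,0.012,0],"spin":0,"grip":1},{"offset":[0,0.015,0],"spin":0,"grip":1},{"offset":[0,0.018,0],"spin":0,"grip":1},{"offset":[0,0.021,0],"spin":0,"grip":1},{"offset":[0,0.024,0],"spin":0,"grip":1},{"offset":[0,0.027,0],"spin":0,"grip":1},{"offset":[0,0.030,0],"spin":0,"grip":1},{"offset":[0,0.033,0],"spin":0,"grip":1},{"offset":[0,0.036,0],"spin":0,"grip":1},{"offset":[0,0.039,0],"spin":0,"grip":1},{"offset":[0,0.042,0],"spin":0,"grip":1},{"offset":[0,0.045,0],"spin":0,"grip":1},{"offset":[0,0.048,0],"spin":0,"grip":1}]'
python3 - <<'E'
from h import *
delta([.364,-.0897,.163])
p=cams.camera('wrist'); save(p,'w12')
p=cams.camera('top'); im=cv2.cvtColor(p['color'],cv2.COLOR_RGB2BGR)
cv2.imwrite('pics/t12.png',cv2.resize(im[140:245,225:330],None,fx=5.5,fy=5.5,interpolation=cv2.INTER_CUBIC))
E
```

```text
time_s: 18.18
eef_pos: [0.5646, -0.0638, 0.1624]
eef_rot: [-0.001, 0.66, 0.751, -0.0]
wrist_force: [-6.5, -1.4, 0.1]
opening: 1.0
off [ 1.000e-04 -2.022e-01 -3.000e-04] yang 7.373211228123199 pos [ 0.5646 -0.0638  0.1624] F [-6.49 -1.38  0.07] t 18.18 op 1.0
```

View pics/w12.png

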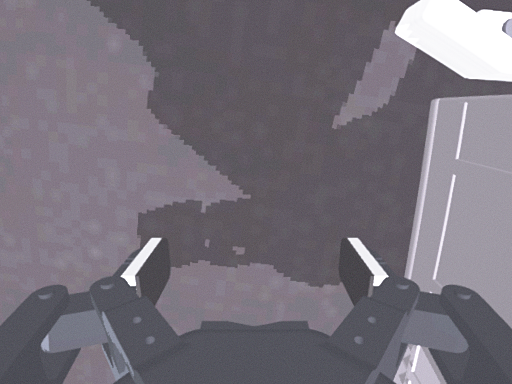

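View pics/t12.png

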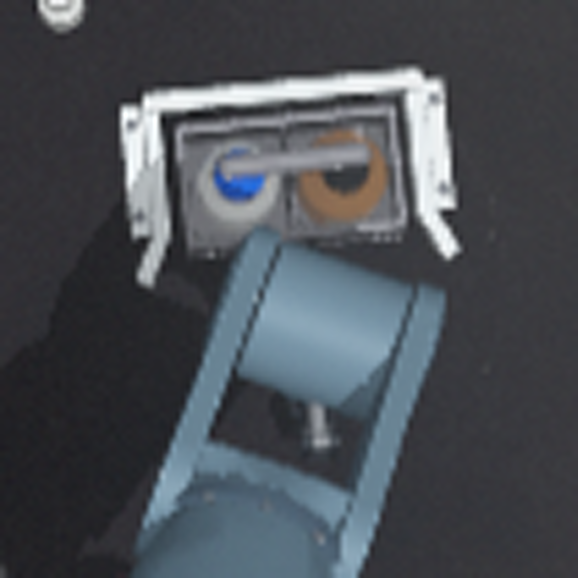

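```bash
python3 -m handwheel '[{"offset":[0,0.0025,0],"spin":0,"grip":1},{"offset":[0,0.005,0],"spin":0,"grip":1},{"offset":[0,0.0075,0],"spin":0,"grip":1},{"offset":[0,0.010,0],"spin":0,"grip":1},{"offset":[0,0.0115,0],"spin":0,"grip":1},{"offset":[0,0.013,0],"spin":0,"grip":1}]'
python3 -m handwheel '[{"offset":[0,0.001,0],"spin":0,"grip":1},{"offset":[0,0.002,0],"spin":0,"grip":1},{"offset":[0,0.003,0],"spin":0,"grip":1}]'
python3 - <<'E'
from h import *
delta([.364,-.0897,.163])
p=cams.camera('wrist'); save(p,'w13')
p=cams.camera('top'); im=cv2.cvtColor(p['color'],cv2.COLOR_RGB2BGR)
cv2.imwrite('pics/t13.png',cv2.resize(im[140:245,225:330],None,fx=5.5,fy=5.5,interpolation=cv2.INTER_CUBIC))
E
```

```text
time_s: 19.02
eef_pos: [0.5775, -0.0622, 0.1624]
eef_rot: [-0.001, 0.66, 0.751, -0.0]
wrist_force: [-5.8, 0.1, 0.5]
opening: 1.003
time_s: 19.4
eef_pos: [0.5804, -0.0618, 0.1624]
eef_rot: [-0.001, 0.66, 0.751, -0.0]
wrist_force: [-6.1, -0.8, 0.2]
opening: 0.997
off [ 1.000e-04 -2.182e-01 -3.000e-04] yang 7.373208235554307 pos [ 0.5804 -0.0618  0.1624] F [-6.12 -0.82  0.2 ] t 19.4 op 0.997
```

View pics/t13.png

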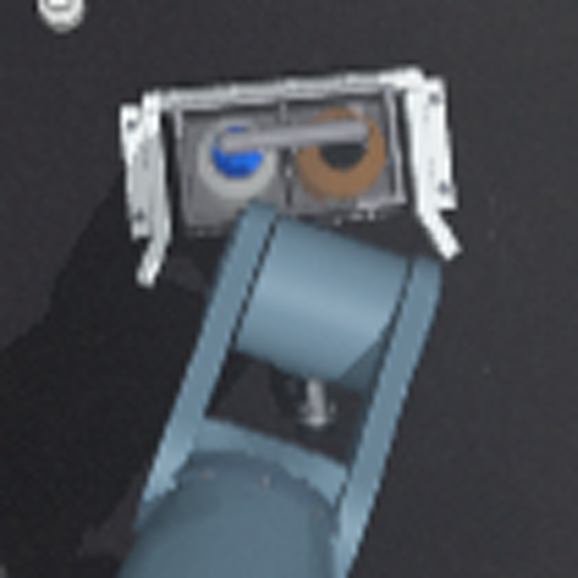

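```bash
for i in 1; do python3 -m handwheel '[{"offset":[0,0.001,0],"spin":0,"grip":1},{"offset":[0,0.002,0],"spin":0,"grip":1}]' | grep force;  python3 -m handwheel '[{"offset":[0,0.001,0],"spin":0,"grip":1},{"offset":[0,0.002,0],"spin":0,"grip":1}]' | grep force; done
```

```text
wrist_force: [-5.8, -0.2, 0.4]
wrist_force: [-14.3, -0.4, 6.1]
```

```bash
python3 - <<'E'
from h import *
delta([.364,-.0897,.163])
p=cams.camera('wrist'); save(p,'w14')
p=cams.camera('top'); im=cv2.cvtColor(p['color'],cv2.COLOR_RGB2BGR)
cv2.imwrite('pics/t14.png',cv2.resize(im[145:195,240:315],None,fx=10,fy=10,interpolation=cv2.INTER_CUBIC))
p=cams.camera('scene'); im=cv2.cvtColor(p['color'],cv2.COLOR_RGB2BGR)
cv2.imwrite('pics/s14.png',cv2.resize(im[120:250,230:360],None,fx=4.5,fy=4.5,interpolation=cv2.INTER_CUBIC))
E
```

```text
off [-2.000e-04 -2.211e-01  1.000e-04] yang 7.386052229090884 pos [ 0.5833 -0.0611  0.162 ] F [-14.27  -0.36   6.12] t 20.0 op 0.999
```

View pics/w14.png

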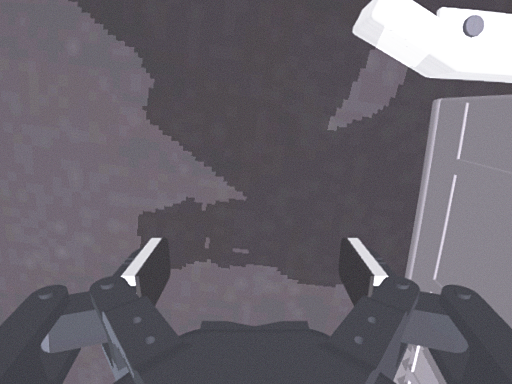

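View pics/t14.png

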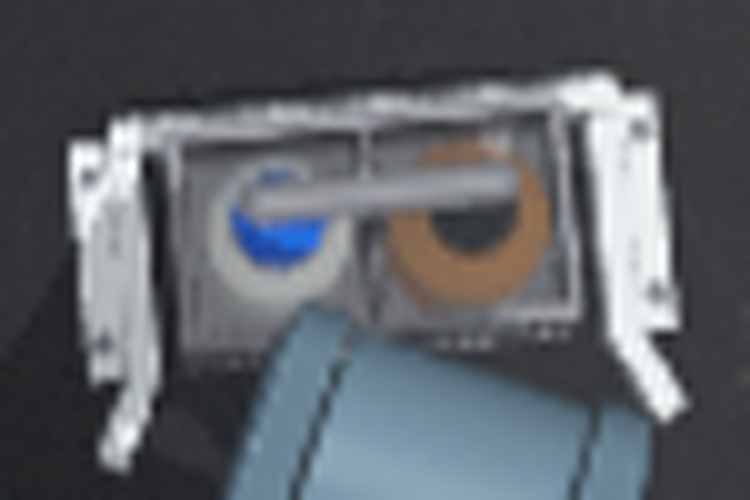

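View pics/s14.png

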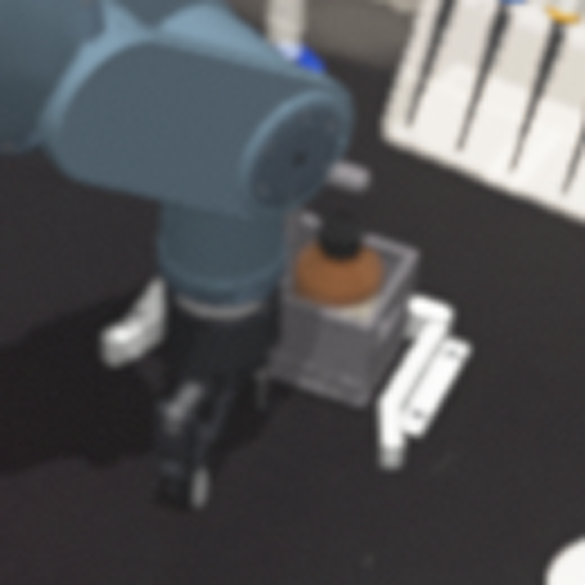

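```bash
python3 -m handwheel '[{"offset":[0,-0.003,0],"spin":0,"grip":1},{"offset":[0,-0.01,0],"spin":0,"grip":1},{"offset":[0,-0.03,0],"spin":0,"grip":1},{"offset":[0,-0.06,0],"spin":0,"grip":1},{"offset":[0,-0.09,0],"spin":0,"grip":1},{"offset":[0,-0.12,0],"spin":0,"grip":1},{"offset":[0,-0.15,0],"spin":0,"grip":1},{"offset":[0,-0.15,-0.05],"spin":0,"grip":1},{"offset":[0,-0.15,-0.10],"spin":0,"grip":1},{"offset":[0,-0.15,-0.15],"spin":0,"grip":1},{"offset":[0,-0.15,-0.20],"spin":0,"grip":1},{"offset":[0,-0.15,-0.20],"spin":0,"grip":1}]'
python3 - <<'E'
from h import *
p=cams.camera('top'); im=cv2.cvtColor(p['color'],cv2.COLOR_RGB2BGR); save(p,'t15f')
cv2.imwrite('pics/t15.png',cv2.resize(im[145:195,240:315],None,fx=10,fy=10,interpolation=cv2.INTER_CUBIC))
p=cams.camera('scene'); im=cv2.cvtColor(p['color'],cv2.COLOR_RGB2BGR)
cv2.imwrite('pics/s15.png',cv2.resize(im[100:250,210:360],None,fx=4,fy=4,interpolation=cv2.INTER_CUBIC))
p=cams.camera('wrist'); save(p,'w15')
E
```

```text
time_s: 21.65
eef_pos: [0.4376, -0.0812, 0.3676]
eef_rot: [0.005, 0.66, 0.751, 0.002]
wrist_force: [0.2, 0.4, 0.2]
opening: 1.003
```

View pics/t15.png

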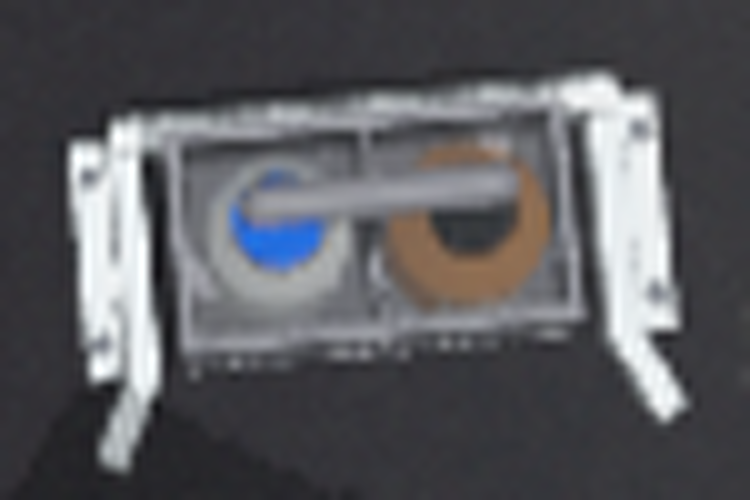

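View pics/s15.png

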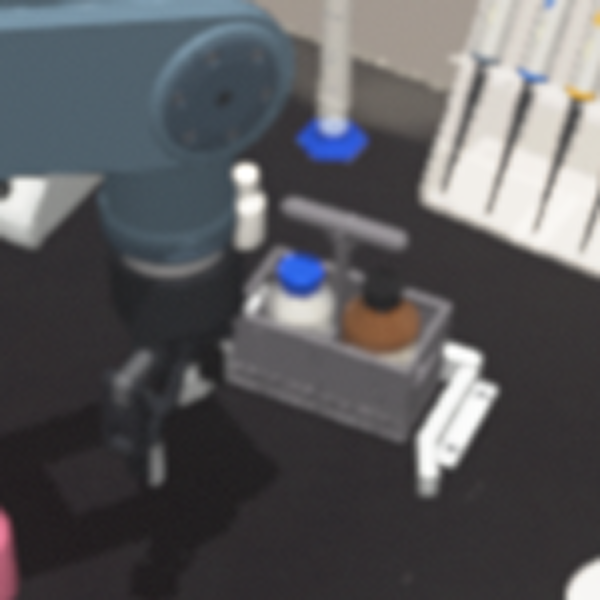

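View pics/t15f.png

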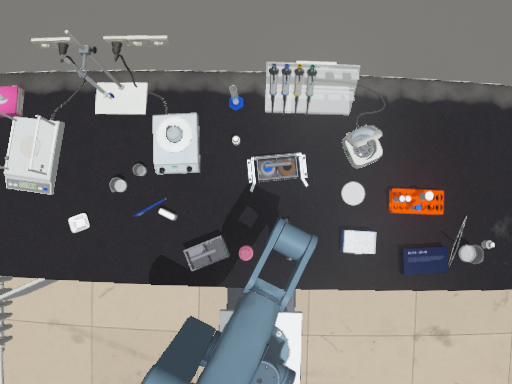

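View pics/w15.png

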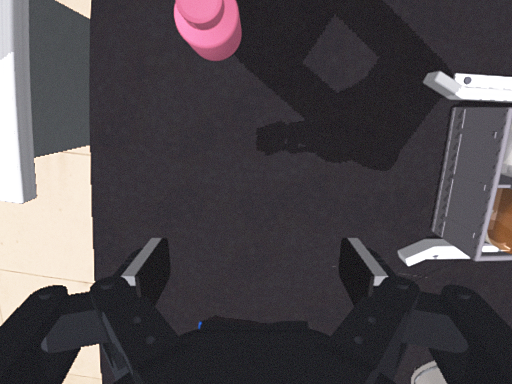

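```bash
python3 - <<'E'
from h import *
p=cams.camera('top')
top_fit(p,[(170,143),(560,112),(583,318),(187,353)],240,145,10,.088)
for t in ['tip_box','timer_1','dropper','dish']: print(t,[np.round(at_z(p,r['uv'],0)[:2],3).tolist() for r in landmark_of(p,t)[:1]])
o=ctrl.get_obs(); print(o['wrist_force'],o['dq'],o['time_s'])
print(ctrl.hand_in())
E
```

```text
crate [ 0.6946 -0.0462] yaw 6.5 in frame mm [-3.9  2.5] rel yaw -0.9 res [ 2.5  2.6  3.9 -2.4 -3.1 -1.8 -3.2  1.5]
tip_box [[0.434, -0.372]]
timer_1 [[0.524, 0.376]]
dropper [[0.632, -0.352]]
dish [[0.608, -0.346]]
[-0.42342126 -0.20838165 -0.01029104] [ 0.00088608 -0.00151803 -0.00618685  0.00076331  0.00172044 -0.0002646 ] 22.05
the job is handed in; nothing more can be done
None
```

The crate is in the parking frame against the back stop, and the job is handed in at 22 s of the 67 s allowed. It reports no verdict.

**What I did:** The crate sat about 36 mm to the left of the frame's axis. I first pushed it about 33 mm sideways on its left end, which also squared it to the frame. I then pushed it straight in from the near long side, with the hand as low as it would go. I stopped when the push force rose from about 6 N to 14 N, backed off and lifted the hand clear.

**Last checks:**
- **Crate and bottles:** The pictures show the crate upright in the frame, with both bottles in their cells.
- **Seating on the stop:** My final picture fit puts the crate 4 mm short of home, 2.5 mm to the side and 0.9° off the frame. That is within the fit's own error of up to 4 mm, and the hand's travel (157.6 mm from a measured 157.1 mm out) plus the force rise say it is seated. I take it as seated, but a small gap at one end is not ruled out.
- **Other things:** In the final pictures they look unmoved. The tip box and dish agree with the first measurements to about 11 mm. The timer came out about 17 mm away, which I put down to detection scatter. The network's final dropper report landed by the dish and was wrong; the pictures show the dropper still in its place.
- **Hand:** It is well clear of the crate, with under 1 N on the wrist.

**Contact height:** An outer finger joint touched the crate, not the fingertip. So the contact was about 50 mm up (my estimate), above the 10 to 40 mm named. I kept the push slow, and the pictures taken along the way showed no tilt.

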